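# Turn the bisque needle case name-plate up and hold it up in the tongs

### The arm

A 7-joint arm with a two-finger parallel gripper is mounted at the origin on the work surface. World frame = base frame: x ahead of the robot, y to its left, z up, the work surface at z = 0. Lengths are in m, angles in degrees, forces in N, time in s.
With the tool pointing down it reaches from about 0.4 to 0.875 m from the base axis. Payload 19.3 kg.
Tool frame: the origin (TCP) lies between the finger pads; the fingertips stand env.tip_reach ahead of it and the grasp point (between the pads) is the TCP (env.tip_reach is the distance from the TCP to the fingertips, in m); z points along the fingers, x is the direction in which the jaws open and shut, and the axes are right-handed (so a half turn about z gives the same grasp; the last joint's range is limited). The gripper opens to 85 mm and grips with 20 to 120 N. Pads are 22 mm wide; open, the fingers measure 114 mm over their backs; the gripper's body (76 mm by 85 mm) begins 54 mm behind the grasp point. The pads swing forward as they close: fully open they stand 13 mm farther back than shut.
Start: joints at [67.598, 29.874, -2.08, 91.645, 1.215, 58.505, -6.463], TCP at [0.197, -0.593, 0.25] pointing down, gripper open.
Joint ranges: [-166.77, 166.77], [-17.47, 122.26], [-85.68, 81.53], [9.62, 139.38], [-72.42, 252.41], [9.2, 110.78], [-144.41, 144.41]. Speed limits (degrees/s): [108.29, 108.29, 136.94, 136.94, 172.46, 172.46, 172.46].

### API

Orientations are given as a 3x3 rotation matrix whose columns are the frame's x, y, z axes.
In Python, from rig import env, capture, camera_params, workorder, silhouettes gives the robot as it stands.
- The arm moves only by the shell command python3 -m inch 'ROWS' [FORCE]. ROWS is JSON, a list that holds one entry, the list of rows, each a list of 5 numbers: the shift along the tool's x, y, z in cm, then the turn about the tool's z in degrees, then the finger opening in cm, from 0 to 8.54. A call has 1 to 12 rows; each row is the pose to reach, as a shift and turn from the pose commanded when the call began, along the tool's axes at that moment; what a row does not reach only later rows make up. A row lasts 1/12 s, in which the tool goes at most 41.7 mm and 7.16 degrees, less where a joint would pass 70% of its speed; a pose out of reach is approached as far as the arm can. A call with a gripper value outside its range is refused whole. The fingers move at their own pace and stop on an object; FORCE is the grip in N (left out, the last holds). Time passes only in rows, so rows that repeat a pose let the fingers close. It gives the time, the measured TCP pose, the force and the opening at its end, in the units of the state.
- env.state(): the state, without advancing time (a new reading comes with each control period).
- capture(name): name is "scene" or "side" or "wrist"; returns the picture (400x640x3 uint8, blue, green, red); there is no depth.
- camera_params(name): a dict with "fovy" (degrees; the focal length in pixels is half the picture's height over the tangent of half this angle, whatever the lens; pixels are square), "cx", "cy" (the principal point, pixels), "rvec" (rotation vector, rad) and "tvec" (3), from world to camera coordinates, as OpenCV has them. Camera axes: x right, y down, z forward; pixel columns grow to the right and rows downward; lengths in m; the calibration is good to about 2 mm. A picture is of the moment at which its call begins: read the wrist's pose just before it. camera_params takes no time and is no camera call; for the wrist camera it gives the pose at the moment of the call.
- workorder.close_job(): hands the job in, once; it reports no verdict.
Trained networks look in the newest picture that a camera, given by its name, has taken for a name from the list of things; names that differ only in an ending like _2 or _b are one class to them, and where a whole thing is asked for, a point or a joint stands for the part that bears it (a point fixed in the world has none). Each returns a list of dicts, best first, with "score" (0 to 1); they miss things now and then, are a little off and sometimes report something else, mostly with a low value. They report only what shows in the picture. A call takes as long as a camera call. They do not tell look-alikes from the thing itself.
- silhouettes(camera, thing): "pixels" (400x640 bool, what is visible of it) and "box" ([centre column, centre row, width, height] in pixels, round what is visible of it).
The state is a dict: "time_s": time; "qpos": joint angles; "joint_vel": joint speeds; "tau": joint torques, N m; "tool_pos": TCP position; "tcp_rot": TCP orientation; "ft_force": force on the tool from outside, world axes, zero at the start; "moment": the same for the moment, N m; "width": finger opening in m.
Only numpy, scipy, OpenCV 4.12 (cv2) and the standard library are available. Lean on these libraries where they do the work, as an engineer would, in place of code of your own. Each camera call takes 0.05 s, during which the arm holds its last target. There are 200 camera calls.

### The job

The white bisque needle case lies on the glass shelf with its oval brass name-plate turned to the side. Roll it along the shelf until the name-plate faces up, then pick up the wooden spring tongs, close their cork tips on the case and lift it well clear of the shelf (a hand's breadth), name-plate still facing up, for the catalogue photograph. Finish while holding it there: only the tongs hold the case, the gripper holds only the tongs, and the other pieces on the shelf stay where they are.

Things in the scene. Friction and masses are not known exactly. Their poses are not given: they have to be found in the camera images.
- needle_case: White bisque (unglazed porcelain) needle case: a cylinder 24 mm in diameter, 80 mm long, 35 to 60 g, lying on the shelf, with two thin brass bands and one oval brass name-plate. Origin: its centre, 12 mm above the shelf as it lies. y axis: along its length; z axis: out through the name-plate. It stays where it is left (slight rolling resistance).
- name_plate (a point): Centre of the oval brass name-plate (25 x 11 mm, almost flush, halfway along the needle case). It starts about 80 degrees from straight up, on the side away from the robot: rolling the case some 17 mm towards the robot brings it up. A fingertip resting on top travels twice as far as the case rolls.
- tongs: Beech spring tongs lying on their side, 227 mm long, 20 mm high, about 70 g: two flat leaves spread from a head block (82 to 118 mm behind the origin) to cork-faced tips. Origin: underside, midway between the thumb pads (30 mm long, 53 mm over their outer faces at rest), where the gripper takes them across both leaves. x: towards the tips; y: the closing line; z: up.
- tongs_tips (a point): Point midway between the two cork faces, 94 mm ahead of the tongs' origin and 10 mm above their underside. The faces are 32 mm long, 18 mm high, 61 mm apart at rest (tips 83 mm wide outside, ending 109 mm ahead of the origin). With the thumb pads squeezed to 46 mm over all, they are about 46 mm apart; at about 35 mm they meet the 24 mm case, parallel.
- tongs_left (a joint): Closing angle of the left leaf (+y side), hinged 90 mm behind the tongs' origin; the right leaf mirrors it. 0: open, at rest; about 0.10: closed on the 24 mm case; 0.165: shut. A spring opens it: about 3 N at the thumb pads to start closing, 5 N to reach the case. 15 to 25 N in all grips the case firmly.
- shelf: Clear float-glass shelf, 600 x 1700 x 12 mm, fixed, on steel stand-offs. Origin: on the plinth under its centre; the glass top face is 32 mm above the origin (z = 0.032).
- wood_case: Bystander: turned wooden needle case with beads and waists, 20 mm in diameter, 95 mm long, lying on the shelf along its own y; origin at its centre, 10 mm above the shelf. No name-plate.
- bronze_thimble: Bystander: dark bronze thimble, 25 mm tall, 20 mm wide, standing mouth down; origin at the centre of its underside.
- bisque_thimble: Bystander: white bisque thimble, 28 mm tall, 22 mm wide, standing mouth down; origin at the centre of its underside.
- turtle: Bystander: carved grey-green soapstone turtle, about 78 x 66 mm and 31 mm tall; origin at the centre of its underside.
- pear_weight: Bystander: brass sewing weight shaped like a pear, 53 mm wide, 73 mm tall; origin at the centre of its underside.
- reel: Bystander: empty wooden cotton reel, 33 mm wide, 38 mm tall, standing; origin at the centre of its underside.
Mind the look-alikes: they are no part of the job. Of the things like the needle_case, leave any that is purple; of the rest the smaller one is meant.

How it is judged:
By the outcome, as a careful person would: the job done as asked, in the order asked, and still so for the second after the job is handed in, while the arm keeps its last pose, push and grip.
It also fails if it takes over 51 s, if anything falls off the work surface, if the arm or the gripper's body presses on something with over 40 N, if the wrist force passes 120 N, or if a joint passes its speed limit or range.

## Working session

There is one attempt and no reset: what is moved stays moved. The work goes in short steps, Python scripts to look and compute and a shell command to move; the robot and the scene stay as the last step left them, time stands still between calls to the robot, and variables do not carry over. Pictures are saved under pics/ and viewed, about 8 in all and at most 12, crops included, and the job is handed in when it is done.

```bash
ls; mkdir -p pics; cat > h.py <<'E'
import numpy as np, cv2
from rig import env, capture, camera_params, workorder, silhouettes
def K(p):
    f=200/np.tan(np.radians(p['fovy'])/2); return f
def ray(p,u,v):
    R=cv2.Rodrigues(np.array(p['rvec'],float))[0]; t=np.array(p['tvec'],float).ravel()
    f=K(p); d=R.T@np.array([(u-p['cx'])/f,(v-p['cy'])/f,1.]); return -R.T@t,d
def onplane(p,u,v,z):
    o,d=ray(p,u,v); return o+d*(z-o[2])/d[2]
def proj(p,X):
    R=cv2.Rodrigues(np.array(p['rvec'],float))[0]; t=np.array(p['tvec'],float).ravel()
    c=R@np.asarray(X,float)+t; f=K(p); return np.array([p['cx']+f*c[0]/c[2],p['cy']+f*c[1]/c[2]])
E
python3 - <<'E'
from h import *
s=env.state(); print(s, env.tip_reach)
a=[]
for n in ("scene","side","wrist"):
    p=camera_params(n); im=capture(n); cv2.imwrite(f'pics/{n}0.png',im); print(n,p, ray(p,320,200)); a.append(im)
for n in ("scene","side"):
    for t in ("needle_case","tongs","wood_case"):
        for r in silhouettes(n,t)[:4]: print(n,t,round(r['score'],2),np.round(r['box']))
cv2.imwrite('pics/both0.png',cv2.resize(np.vstack(a[:2]),(480*800//640*1,750*800//1000)) )
E
```

```text
pics
{'time_s': 0.0, 'qpos': array([67.59936172, 29.90940415, -2.08142867, 91.67224879,  1.21634323,
       58.50088812, -6.46287297]), 'joint_vel': array([ 0.01468062, -0.09379687, -0.00759586, -0.04742985, -0.00834856,
       -0.05350807,  0.01932378]), 'tau': array([ 4.29050306e-04, -9.27121425e+01,  1.98045507e+00, -3.69940066e+01,
        1.79511204e-02,  8.19487410e-03, -4.51948426e-05]), 'tool_pos': array([ 0.19693042, -0.59286407,  0.24973259]), 'tcp_rot': array([[ 3.15298716e-01, -9.48992382e-01, -4.22944861e-04],
       [-9.48991895e-01, -3.15298985e-01,  9.66373164e-04],
       [-1.05043486e-03,  9.66750272e-05, -9.99999444e-01]]), 'ft_force': array([-0.45364459,  0.09787994, -0.39434167]), 'moment': array([ 0.00046414,  0.01168623, -0.04516136]), 'width': 0.08529422563482711} 0.019
scene {'fovy': 53.898601694601034, 'cx': 311.64284448020874, 'cy': 199.25253820708602, 'rvec': array([ 1.06763775,  2.44528212, -1.00538081]), 'tvec': array([ 0.31326245, -0.18885506,  1.5065075 ])} (array([1.07310092, 0.59303561, 0.94875056]), array([-0.51750291, -0.46854343, -0.71631887]))
si
[... 344 characters left out ...]
'cy': 197.60136268256232, 'rvec': array([-2.32076401,  1.67245906,  0.28075469]), 'tvec': array([-0.62444966, -0.04236727,  0.37934638])} (array([ 0.27647766, -0.56657513,  0.3717375 ]), array([-0.31648055, -0.09947038, -0.94340767]))
scene needle_case 0.71 [431. 212.  14.  27.]
scene needle_case 0.57 [469. 240.  15.  25.]
scene needle_case 0.55 [350. 244.  22.  22.]
scene tongs 0.82 [272. 188.  56.  36.]
scene wood_case 0.65 [319. 273.  30.  29.]
side needle_case 0.86 [393. 338.  28.  18.]
side needle_case 0.8 [397. 288.  41.  24.]
side needle_case 0.75 [299. 250.  13.  26.]
side tongs 0.55 [252. 245.   9.  31.]
side tongs 0.54 [311. 164.  25.  45.]
side wood_case 0.46 [249. 244.   6.  32.]
```

```bash
python3 - <<'E'
from h import *
a=cv2.imread('pics/scene0.png')[130:330,200:520]; b=cv2.imread('pics/side0.png')[130:370,200:520]
cv2.imwrite('pics/c0.png',np.hstack([cv2.resize(a,(400,250)),cv2.resize(b,(400,300))[:250]]))
cv2.imwrite('pics/a.png',cv2.resize(a,(800,500),interpolation=2))
cv2.imwrite('pics/b.png',cv2.resize(b,(800,600),interpolation=2))
ps,pd=camera_params("scene"),camera_params("side")
for n,p,L in (("scene",ps,[(431,212),(469,240),(350,244),(272,188),(319,273)]),("side",pd,[(393,338),(397,288),(299,250),(252,245),(311,164),(249,244)])):
    for u in L: print(n,u,np.round(onplane(p,*u,0.044),3))
E
```

```text
scene (431, 212) [0.226 0.29  0.044]
scene (469, 240) [0.248 0.43  0.044]
scene (350, 244) [0.492 0.185 0.044]
scene (272, 188) [ 0.486 -0.154  0.044]
scene (319, 273) [0.626 0.186 0.044]
side (393, 338) [0.221 0.436 0.044]
side (397, 288) [0.202 0.298 0.044]
side (299, 250) [0.485 0.194 0.044]
side (252, 245) [0.628 0.186 0.044]
side (311, 164) [ 0.477 -0.168  0.044]
side (249, 244) [0.638 0.183 0.044]
```

View pics/a.png

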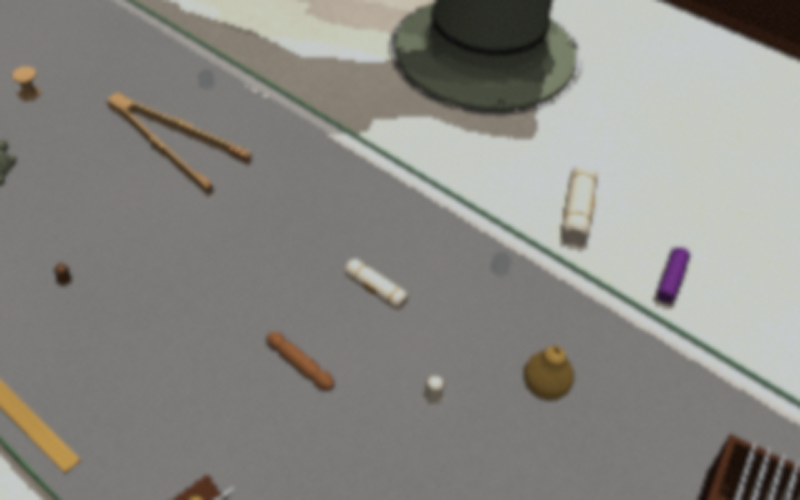

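View pics/b.png

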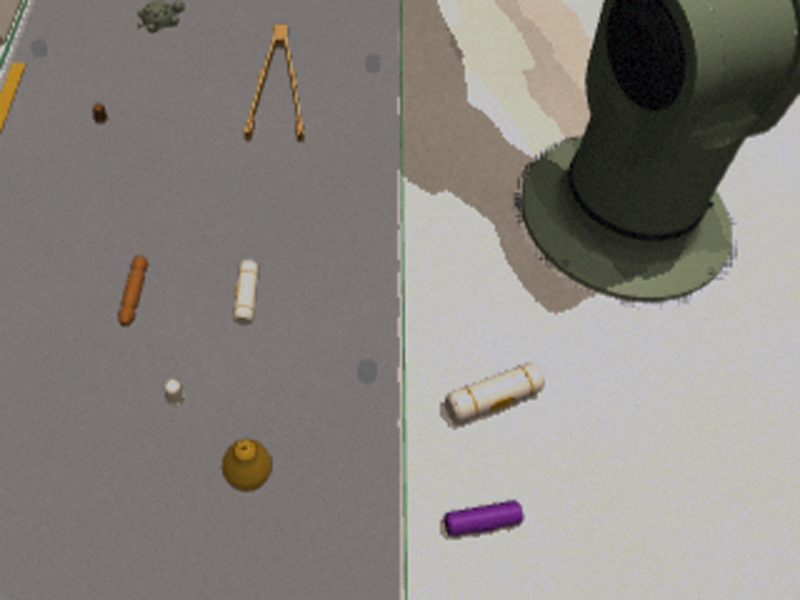

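Both views show the same layout.

- **Needle case:** the small white one on the glass, at scene (350,244) and side (299,250). The bigger white one and the purple one lie off the shelf.
- **Tongs:** scene (272,188), with the tips pointing towards the case.

Next I work out the axes.

```bash
cat >> h.py <<'E'
def tri(c):
    A=np.zeros((3,3));b=np.zeros(3)
    for p,u in c:
        o,d=ray(p,*u); d=d/np.linalg.norm(d); M=np.eye(3)-np.outer(d,d); A+=M;b+=M@o
    return np.linalg.solve(A,b)
E
python3 - <<'E'
from h import *
ps,pd=camera_params("scene"),camera_params("side")
cv=lambda x,y:(200+x/2.5,130+y/2.5)
for n,a,b,z in (("case far",(355,267),(250,265),.044),("case near",(399,297),(245,315),.044),("head",(120,101),(281,33),.042),("tipL",(208,187),(249,132),.042),("tipR",(247,155),(300,132),.042)):
    print(n,np.round(tri([(ps,cv(*a)),(pd,cv(*b))]),3),np.round(onplane(ps,*cv(*a),z)[:2],3),np.round(onplane(pd,*cv(*b),z)[:2],3))
s=env.state();R=s['tcp_rot'];d=np.array([0.488,0.19,0.25])-s['tool_pos'];print(R.T@d*100, np.degrees(np.arctan2(R[1,0],R[0,0])))
E
```

```text
case far [0.487 0.148 0.045] [0.488 0.151] [0.486 0.144]
case near [0.486 0.214 0.042] [0.487 0.216] [0.485 0.215]
head [ 0.481 -0.282  0.042] [ 0.481 -0.282] [ 0.481 -0.282]
tipL [ 0.51  -0.076  0.039] [ 0.513 -0.072] [ 0.51  -0.076]
tipR [ 0.439 -0.076  0.045] [ 0.438 -0.076] [ 0.439 -0.081]
[-6.51418438e+01 -5.23004855e+01  3.36096465e-02] -71.6220422134867
```

```bash
python3 -m inch '[[[-31.2,-40,0,-71.6,0],[-31.2,-40,0,-71.6,0],[-31.2,-40,0,-71.6,0],[-31.2,-40,0,-71.6,0],[-31.2,-40,0,-71.6,0],[-31.2,-40,0,-71.6,0],[-31.2,-40,0,-71.6,0],[-31.2,-40,0,-71.6,0],[-31.2,-40,0,-71.6,0],[-31.2,-40,0,-71.6,0],[-31.2,-40,0,-71.6,0],[-31.2,-40,0,-71.6,0]]]' 20; python3 - <<'E'
from h import *
s=env.state(); print(s); p=camera_params('wrist'); im=capture('wrist'); cv2.imwrite('pics/w1.png',im)
R=s['tcp_rot'];print(R.T@(np.array([0.487,0.182,0.12])-s['tool_pos'])*100)
for r in silhouettes('wrist','tongs')[:2]:
    print(r['score'],r['box']); 
    v,u=np.nonzero(r['pixels']); P=np.array([onplane(p,a,b,.045)[:2] for a,b in zip(u[::3],v[::3])])
    c=P.mean(0);w=np.linalg.eigh(np.cov(P.T))[1][:,1];w*=np.sign(w[1]);t=(P-c)@w;n=(P-c)@[w[1],-w[0]]
    e0,e1=t.min(),t.max(); print(c,w,e0,e1)
    for f,l,h in (('head',e0,e0+.035),('tip',e1-.03,e1),):
        m=(t>=l)&(t<=h);print(f,c+w*(l+h)/2+np.array([w[1],-w[0]])*(n[m].min()+n[m].max())/2, n[m].max()-n[m].min())
E
```

```text
time_s: 1.45
tool_pos: [0.4749, -0.1753, 0.2505]
tcp_rot: [[1.0, 0.0, 0.0], [0.0, -1.0, -0.0], [0.0, 0.0, -1.0]]
ft_force: [0.3, -0.6, 0.1]
width: 0.0001
{'time_s': 1.45, 'qpos': array([ 34.94917845,  20.86316253, -27.30727155, 108.28840945,
        11.72758551,  53.5586318 ,   2.1708035 ]), 'joint_vel': array([-51.47167251,  10.5140381 ,  -7.02592096, -14.29433166,
         7.55141876,   6.36148182, -61.77270373]), 'tau': array([ 10.96787363, -76.6024375 ,  -5.78716144, -30.29349446,
        -0.57690673,  -0.18927617,   4.48443711]), 'tool_pos': array([ 0.47492458, -0.17532093,  0.25052742]), 'tcp_rot': array([[ 9.99999928e-01,  4.00163061e-05,  3.77354530e-04],
       [ 4.00905806e-05, -9.99999980e-01, -1.96824066e-04],
       [ 3.77346646e-04,  1.96839181e-04, -9.99999909e-01]]), 'ft_force': array([ 0.34567544, -0.5728323 ,  0.06979103]), 'moment': array([-0.03517386, -0.00717566,  0.06673522]), 'width': 9.68930319009712e-05}
[  1.20404902 -35.73461349  13.0461631 ]
0.57 [325.7, 156.7, 88.8, 201.8]
[ 0.48055958 -0.15710796] [-0.02607875  0.99965989] -0.1168625654024429 0.08857735839290669
head [ 0.48252287 -0.25645311] 0.030187387138336477
tip [ 0.47734501 -0.08358942] 0.08264572329690226
```

```bash
python3 -m inch '[[[0.9,-35.3,0,0,0],[0.9,-35.3,0,0,0],[0.9,-35.3,0,0,0],[0.9,-35.3,0,0,0],[0.9,-35.3,0,0,0],[0.9,-35.3,5,0,0],[0.9,-35.3,10,0,0],[0.9,-35.3,10,0,0],[0.9,-35.3,10,0,0],[0.9,-35.3,10,0,0],[0.9,-35.3,10,0,0],[0.9,-35.3,10,0,0]]]'; python3 - <<'E'
from h import *
s=env.state(); p=camera_params('wrist'); im=capture('wrist'); cv2.imwrite('pics/w2.png',im)
for r in silhouettes('wrist','needle_case')[:3]:
    print(r['score'],r['box']); 
    m=r['pixels'].astype(np.uint8); q=cv2.boxPoints(cv2.minAreaRect(cv2.findNonZero(m)))
    for z in (.044,.050): print(z,np.round([onplane(p,*c,z)[:2] for c in q],4).tolist())
E
```

```text
time_s: 2.55
tool_pos: [0.4832, 0.1759, 0.1502]
tcp_rot: [[1.0, 0.001, -0.001], [0.001, -1.0, -0.0], [-0.001, 0.0, -1.0]]
ft_force: [0.2, -0.3, 0.1]
width: -0.0003
0.71 [332.0, 194.1, 32.4, 112.7]
0.044 [[0.4768, 0.1405], [0.4773, 0.2244], [0.5006, 0.2245], [0.5028, 0.1405]]
0.05 [[0.4769, 0.1436], [0.4775, 0.2253], [0.5001, 0.2254], [0.5023, 0.1437]]
```

View pics/w2.png

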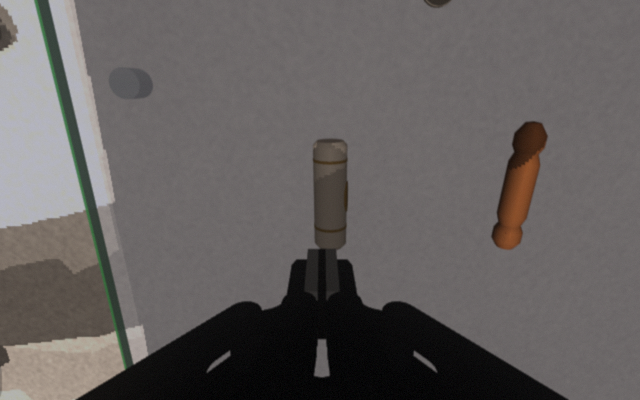

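The wrist view shows the case at about pixel (330,194), lying along world y, with its plate edge at (346,194) on the +x side and the turned wooden case to the right. I'll press down on its top, starting a little past the axis.

```bash
python3 -m inch '[[[1.0,-0.1,3.5,0,0],[1.0,-0.1,6,0,0],[1.0,-0.1,7,0,0],[1.0,-0.1,7,0,0],[1.0,-0.1,7,0,0],[1.0,-0.1,7,0,0]]]'; python3 -m inch '[[[0,0,0.2,0,0],[0,0,0.3,0,0],[0,0,0.4,0,0],[0,0,0.4,0,0],[0,0,0.4,0,0]]]'
```

```text
time_s: 3.15
tool_pos: [0.4941, 0.177, 0.0819]
tcp_rot: [[1.0, -0.001, 0.002], [-0.001, -1.0, 0.001], [0.002, -0.001, -1.0]]
ft_force: [-0.4, 0.7, 0.2]
width: 0.0
time_s: 3.57
tool_pos: [0.4934, 0.177, 0.0764]
tcp_rot: [[1.0, -0.0, 0.0], [-0.0, -1.0, 0.0], [0.0, -0.0, -1.0]]
ft_force: [-0.5, -0.3, 0.3]
width: 0.0001
```

```bash
python3 -m inch '[[[0.4,-0.6,0,0,0],[0.4,-0.6,0,0,0],[0.4,-0.6,0.1,0,0],[0.4,-0.6,0.15,0,0],[0.4,-0.6,0.2,0,0],[0.4,-0.6,0.2,0,0],[0.4,-0.6,0.2,0,0]]]';python3 -m inch '[[[0,0,0.1,0,0],[0,0,0.1,0,0],[0,0,0.1,0,0]]]'
```

```text
time_s: 4.15
tool_pos: [0.4978, 0.1833, 0.0746]
tcp_rot: [[1.0, -0.0, 0.001], [-0.0, -1.0, 0.001], [0.001, -0.001, -1.0]]
ft_force: [0.8, 0.8, 5.1]
width: -0.0002
time_s: 4.4
tool_pos: [0.4985, 0.1834, 0.0742]
tcp_rot: [[1.0, -0.001, 0.002], [-0.001, -1.0, 0.001], [0.002, -0.001, -1.0]]
ft_force: [2.2, -0.2, 14.7]
width: 0.0001
```

```bash
python3 -m inch '[[[0,0,-0.05,0,0],[-0.3,0,-0.05,0,0],[-0.7,0,-0.05,0,0],[-1.1,0,-0.05,0,0],[-1.5,0,-0.05,0,0],[-1.9,0,-0.05,0,0],[-2.3,0,-0.05,0,0],[-2.7,0,-0.05,0,0],[-3.0,0,-0.05,0,0],[-3.2,0,-0.05,0,0],[-3.2,0,-0.05,0,0],[-3.2,0,-0.05,0,0]]]'; python3 -m inch '[[[0,0,-0.5,0,0],[0,0,-2,0,0],[0,4,-5,0,0],[0,7,-8,0,0],[0,7,-8,0,0],[0,7,-8,0,0],[0,7,-8,0,0]]]'; python3 - <<'E'
from h import *
print(env.state()['tool_pos']);p=camera_params('wrist'); im=capture('wrist'); cv2.imwrite('pics/w3.png',im)
for r in silhouettes('wrist','needle_case')[:2]:
    print(r['score'],r['box']); 
    m=r['pixels'].astype(np.uint8); q=cv2.boxPoints(cv2.minAreaRect(cv2.findNonZero(m)))
    for z in (.044,): print(z,np.round([onplane(p,*c,z)[:2] for c in q],4).tolist())
    x,y,w,h=map(int,r['box']); cv2.imwrite('pics/w3c%d.png'%int(r['score']*1000),cv2.resize(im[max(0,y-75):y+75,x-100:x+100],(800,600),interpolation=2))
E
ls pics
```

```text
time_s: 5.4
tool_pos: [0.4657, 0.1831, 0.0745]
tcp_rot: [[1.0, -0.0, 0.001], [-0.0, -1.0, 0.0], [0.001, -0.0, -1.0]]
ft_force: [-2.3, -2.4, 16.1]
width: -0.0001
time_s: 5.98
tool_pos: [0.4656, 0.113, 0.1539]
tcp_rot: [[1.0, -0.002, 0.001], [-0.002, -1.0, 0.0], [0.001, -0.0, -1.0]]
ft_force: [0.8, 0.8, -0.0]
width: -0.0001
[0.46556535 0.11298306 0.15387132]
0.63 [333.2, 103.2, 35.8, 125.0]
0.044 [[0.461, 0.2235], [0.4845, 0.2235], [0.4868, 0.1411], [0.4604, 0.1411]]
a.png
b.png
both0.png
c0.png
scene0.png
side0.png
w1.png
w2.png
w3.png
w3c630.png
wrist0.png
```

View pics/w3c630.png

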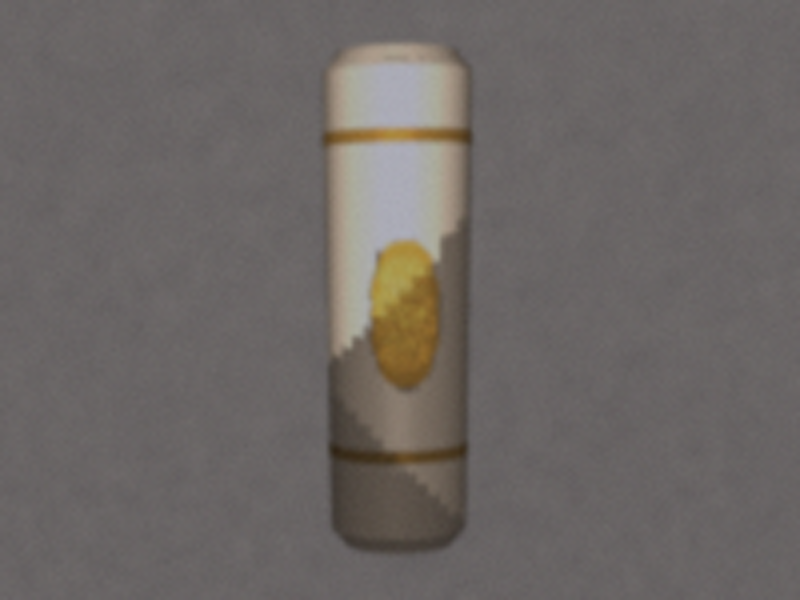

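The brass plate sits at crop (405,315) on a case spanning columns 328–469. After parallax that is about 3–4° from up, which is good. Next, the tongs.

```bash
python3 -m inch '[[[1.35,28.4,-2,0,8.5],[1.35,28.4,-2,0,8.5],[1.35,28.4,-2,0,8.5],[1.35,28.4,-2,0,8.5],[1.35,28.4,-2,0,8.5],[1.35,28.4,-2,0,8.5],[1.35,28.4,-2,0,8.5],[1.35,28.4,-2,0,8.5],[1.35,28.4,-2,0,8.5],[1.35,28.4,-2,0,8.5]]]'; python3 - <<'E'
from h import *
print(env.state()['tool_pos']);p=camera_params('wrist'); im=capture('wrist'); cv2.imwrite('pics/w4.png',im)
for r in silhouettes('wrist','tongs')[:2]:
    print(r['score'],r['box']); 
    v,u=np.nonzero(r['pixels']); P=np.array([onplane(p,a,b,.047)[:2] for a,b in zip(u[::3],v[::3])])
    for y in np.arange(-.30,-.05,.02):
        m=abs(P[:,1]-y)<.002
        if m.any(): print(round(y,3),P[m,0].min().round(4),P[m,0].max().round(4),((P[m,0].min()+P[m,0].max())/2).round(4))
    print(P[:,1].min(),P[:,1].max())
E
```

```text
time_s: 6.92
tool_pos: [0.4789, -0.1696, 0.173]
tcp_rot: [[1.0, 0.001, -0.001], [0.001, -1.0, 0.001], [-0.001, -0.001, -1.0]]
ft_force: [0.6, 0.6, -0.2]
width: 0.0854
[ 0.47888479 -0.16955113  0.17296605]
0.7 [318.6, 192.8, 120.0, 269.9]
-0.28 0.4732 0.4956 0.4844
-0.26 0.4724 0.4943 0.4834
-0.24 0.4691 0.4957 0.4824
-0.22 0.4642 0.4994 0.4818
-0.2 0.4596 0.5022 0.4809
-0.18 0.4529 0.5071 0.48
-0.16 0.4519 0.5056 0.4787
-0.14 0.448 0.5095 0.4788
-0.12 0.4436 0.5117 0.4776
-0.1 0.4394 0.5143 0.4768
-0.08 0.4356 0.5167 0.4761
-0.29623496657771586 -0.06817582681576742
```

View pics/w4.png

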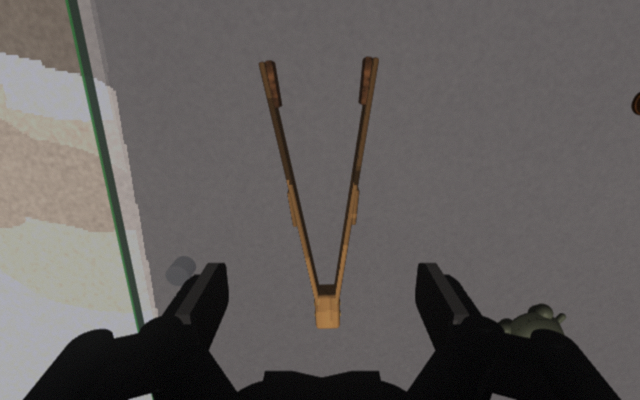

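The tongs lie centred in view, head at (327,305) and tips at (270,62) and (370,60), with the turtle well to the right. Their origin is about (0.480,-0.1775), yaw +2.4°. I'll descend and take them.

```bash
python3 -m inch '[[[0.1,0.8,3,-2.4,8.5],[0.1,0.8,7,-2.4,8.5],[0.1,0.8,10,-2.4,8.5],[0.1,0.8,11.5,-2.4,8.5],[0.1,0.8,12,-2.4,8.5],[0.1,0.8,12,-2.4,8.5],[0.1,0.8,12,-2.4,8.5]]]'; python3 -m inch '[[[0,0,0.1,0,6.5],[0,0,0.15,0,5.8],[0,0,0.15,0,5.4],[0,0,0.15,0,5.0],[0,0,0.15,0,4.8],[0,0,0.15,0,4.6],[0,0,0.15,0,4.6],[0,0,0.15,0,4.6],[0,0,0.15,0,4.6],[0,0,0.15,0,4.6]]]' 20
```

```text
time_s: 7.6
tool_pos: [0.4803, -0.1783, 0.0545]
tcp_rot: [[0.999, 0.043, 0.001], [0.043, -0.999, 0.0], [0.001, -0.0, -1.0]]
ft_force: [-0.1, 0.1, 0.5]
width: 0.085
time_s: 8.43
tool_pos: [0.4804, -0.1792, 0.0531]
tcp_rot: [[0.999, 0.041, 0.002], [0.041, -0.999, -0.0], [0.002, 0.001, -1.0]]
ft_force: [-0.0, 0.2, 7.5]
width: 0.0461
```

```bash
python3 -m inch '[[[0,0,-0.2,0,4.6],[0,0,-0.6,0,4.6],[0,0,-1.5,0,4.6],[0,0,-3,0,4.6],[0,0,-5,0,4.6],[0,0,-5,0,4.6],[0,0,-5,0,4.6],[0,0,-5,0,4.6]]]'; python3 - <<'E'
from h import *
s=env.state();print(s['tool_pos'],s['moment'],s['width']);p=camera_params('wrist'); im=capture('wrist'); cv2.imwrite('pics/w5.png',im)
i2=capture('scene');i3=capture('side');ps=camera_params('scene');pd=camera_params('side')
a=proj(ps,[.478,-.17,.09]).astype(int);b=proj(pd,[.478,-.17,.09]).astype(int);print(a,b)
cr=lambda i,c:cv2.resize(i[max(0,c[1]-40):c[1]+40,c[0]-50:c[0]+50],(400,300),interpolation=2)
w=cv2.resize(im,(480,300));cv2.imwrite('pics/m5.png',np.vstack([np.hstack([cr(i2,a),cr(i3,b)]),np.hstack([w,np.zeros((300,320,3),np.uint8)])]))
E
```

```text
time_s: 9.1
tool_pos: [0.4796, -0.1792, 0.1025]
tcp_rot: [[0.999, 0.041, 0.0], [0.041, -0.999, -0.0], [0.0, 0.0, -1.0]]
ft_force: [0.7, -0.3, -0.8]
width: 0.0461
[ 0.47961648 -0.17916517  0.10250297] [0.06876585 0.02071073 0.02074575] 0.04606414126186387
[269 174] [310 154]
```

View pics/m5.png

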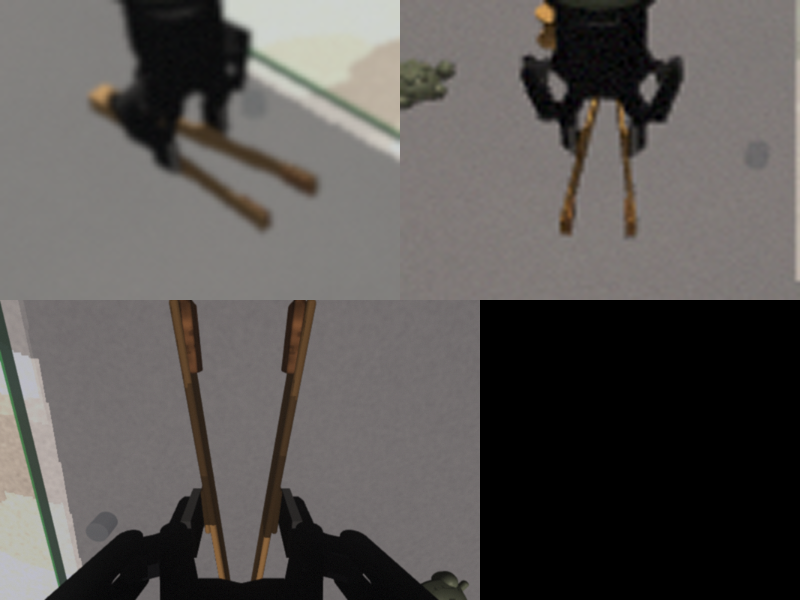

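The tongs are held across both leaves, with the head behind the gripper and the tips ahead (wrist view gap columns ~200 to 288). I'll carry them over the case.

```bash
python3 -m inch '[[[0,-0.7,0,0.3,4.6],[0.1,-2.5,0,0.8,4.6],[0.1,-5,0,1.2,4.6],[0.2,-8.2,0,1.6,4.6],[0.3,-11.5,0,2,4.6],[0.3,-15,0,2.4,4.6],[0.4,-18.2,0,2.4,4.6],[0.5,-21.2,0,2.4,4.6],[0.5,-23.8,0,2.4,4.6],[0.5,-25.6,0,2.4,4.6],[0.5,-26.4,0,2.4,4.6],[0.5,-26.6,0,2.4,4.6]]]'; python3 -m inch '[[[0,0,0,0,4.6],[0,0,0,0,4.6]]]'; python3 - <<'E'
from h import *
s=env.state();print(s['tool_pos'],s['width']);p=camera_params('wrist'); im=capture('wrist'); cv2.imwrite('pics/w6.png',im)
ps=camera_params('scene');pd=camera_params('side')
for a,b in (((265,217),(167,228)),((312,183),(230,228))):
    print('tip@prev',tri([(ps,(219+a[0]/4,134+a[1]/3.75)),(pd,(260+b[0]/4,114+b[1]/3.75))]))
for r in silhouettes('wrist','needle_case')[:1]:
    print(r['score'],r['box']);q=cv2.boxPoints(cv2.minAreaRect(cv2.findNonZero(r['pixels'].astype(np.uint8))))
    print(np.round([onplane(p,*c,.044)[:2] for c in q],4).tolist())
E
```

```text
time_s: 10.25
tool_pos: [0.4733, 0.0888, 0.1021]
tcp_rot: [[1.0, 0.002, -0.0], [0.002, -1.0, 0.0], [-0.0, -0.0, -1.0]]
ft_force: [-0.2, 0.2, -0.5]
width: 0.046
time_s: 10.42
tool_pos: [0.4736, 0.0859, 0.1021]
tcp_rot: [[1.0, -0.002, -0.001], [-0.002, -1.0, -0.001], [-0.001, 0.001, -1.0]]
ft_force: [-0.3, -0.1, -0.6]
width: 0.0463
[0.47358207 0.08587797 0.10211656] 0.04625204127685909
tip@prev [ 0.49989127 -0.07137761  0.08964849]
tip@prev [ 0.44711894 -0.07223151  0.09174689]
0.59 [320.3, 70.2, 46.2, 139.6]
[[0.4612, 0.2073], [0.485, 0.2072], [0.4864, 0.1413], [0.4594, 0.1413]]
```

View pics/w6.png

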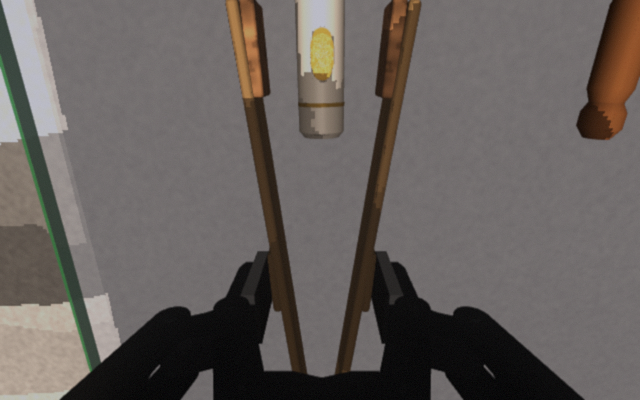

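The tongs straddle the case: cork faces at columns 268 and 377, case at 298–344, plate at (322,52) and centred. I'll lower them and close.

```bash
python3 -m inch '[[[0,0,0.5,0,4.6],[0,0,1.5,0,4.6],[0,0,2.5,0,4.6],[0,0,3.4,0,4.6],[0,0,4.1,0,4.6],[0,0,4.5,0,4.6],[0,0,4.6,0,4.6],[0,0,4.6,0,4.6],[0,0,4.6,0,4.6]]]'; python3 -m inch '[[[0,0,0,0,4.4],[0,0,0,0,4.2],[0,0,0,0,4.0],[0,0,0,0,3.8],[0,0,0,0,3.7],[0,0,0,0,3.6],[0,0,0,0,3.5],[0,0,0,0,3.4],[0,0,0,0,3.2],[0,0,0,0,2.8],[0,0,0,0,2.4],[0,0,0,0,2.4]]]' 25;  python3 -m inch '[[[0,0,0,0,2.4],[0,0,0,0,2.4],[0,0,0,0,2.4],[0,0,0,0,2.4]]]'
```

```text
time_s: 11.27
tool_pos: [0.4738, 0.0871, 0.0565]
tcp_rot: [[1.0, -0.0, 0.0], [-0.0, -1.0, 0.0], [0.0, -0.0, -1.0]]
ft_force: [-0.9, -0.5, 0.0]
width: 0.0463
time_s: 12.27
tool_pos: [0.4738, 0.087, 0.0564]
tcp_rot: [[1.0, -0.0, 0.0], [-0.0, -1.0, -0.0], [0.0, 0.0, -1.0]]
ft_force: [-1.6, -0.7, 5.4]
width: 0.0349
time_s: 12.6
tool_pos: [0.4738, 0.087, 0.0564]
tcp_rot: [[1.0, -0.0, 0.0], [-0.0, -1.0, -0.0], [0.0, 0.0, -1.0]]
ft_force: [-0.8, -0.3, 5.1]
width: 0.0345
```

```bash
python3 -m inch '[[[0,0,-0.2,0,2.4],[0,0,-0.6,0,2.4],[0,0,-1.3,0,2.4],[0,0,-2.3,0,2.4],[0,0,-3.5,0,2.4],[0,0,-4.7,0,2.4],[0,0,-5.9,0,2.4],[0,0,-7.1,0,2.4],[0,0,-8.3,0,2.4],[0,0,-9.5,0,2.4],[0,0,-10.7,0,2.4],[0,0,-11.5,0,2.4]]]'; python3 -m inch '[[[0,0,-0.8,0,2.4],[0,0,-1.3,0,2.4],[0,0,-1.5,0,2.4],[0,0,-1.5,0,2.4],[0,0,-1.5,0,2.4],[0,0,-1.5,0,2.4]]]'; python3 - <<'E'
from h import *
s=env.state();T=s['tool_pos'];print(T,s['width'],s['ft_force']);im=capture('wrist')
i2=capture('scene');i3=capture('side');ps=camera_params('scene');pd=camera_params('side')
X=T+[0,.08,0];a=proj(ps,X).astype(int);b=proj(pd,X).astype(int);print(a,b)
cr=lambda i,c:cv2.resize(i[max(0,c[1]-40):c[1]+40,c[0]-50:c[0]+50],(400,300),interpolation=2)
cv2.imwrite('pics/m7.png',np.vstack([np.hstack([cr(i2,a),cr(i3,b)]),np.hstack([cv2.resize(im,(480,300)),cv2.resize(im[0:150,240:400],(320,300))])]))
E
```

```text
time_s: 13.6
tool_pos: [0.4739, 0.0871, 0.1732]
tcp_rot: [[1.0, -0.0, 0.001], [-0.0, -1.0, 0.0], [0.001, -0.0, -1.0]]
ft_force: [0.7, -0.1, -1.5]
width: 0.035
time_s: 14.1
tool_pos: [0.4735, 0.087, 0.1859]
tcp_rot: [[1.0, -0.0, -0.001], [-0.0, -1.0, -0.0], [-0.001, 0.0, -1.0]]
ft_force: [0.1, 0.8, -0.9]
width: 0.0346
[0.47345328 0.08695619 0.18585283] 0.03460356365032646 [ 0.1489338   0.77244556 -0.86316107]
[352 203] [301 214]
```

View pics/m7.png

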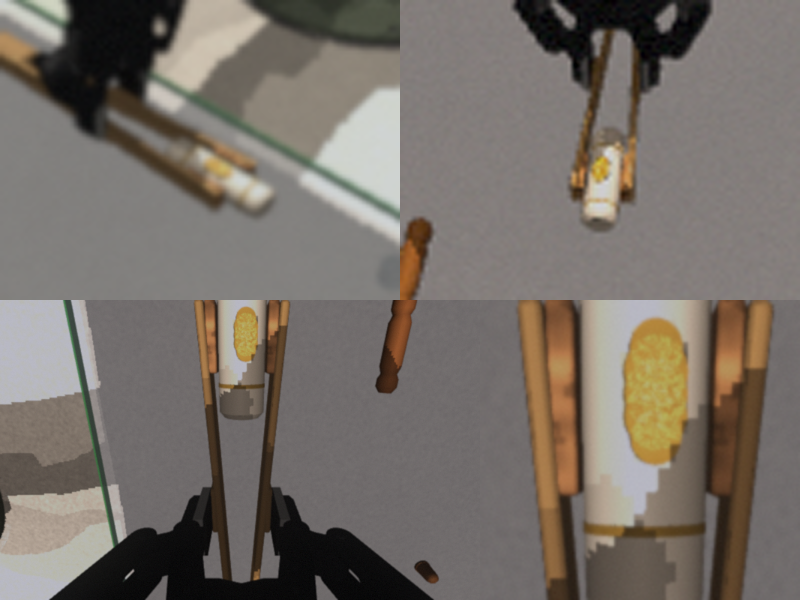

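The case hangs level between the corks, plate up but maybe turned slightly to +x. I'll measure the angle properly and check the bystanders.

```bash
cat > pl.py <<'E'
from h import *
s=env.state();T=s['tool_pos'];p=camera_params('wrist');im=capture('wrist');cv2.imwrite('pics/w_%d.png'%(s['time_s']*100),im)
zc=T[2]-.021+.010+.0
hsv=cv2.cvtColor(im,cv2.COLOR_BGR2HSV)
m=((hsv[...,0]>17)&(hsv[...,0]<32)&(hsv[...,1]>120)&(hsv[...,2]>90)).astype(np.uint8);m[:,:280]=0;m[:,365:]=0;m[130:]=0
n,l,st,c=cv2.connectedComponentsWithStats(m);k=1+np.argmax(st[1:,4]);print('plate',st[k],c[k])
v,u=np.nonzero(l==k)
r=silhouettes('wrist','needle_case')[0];M=r['pixels'];v0=int(c[k][1]);cols=np.nonzero(M[v0])[0];print(r['score'],'case cols',cols.min(),cols.max())
cc=(cols.min()+cols.max())/2
C=onplane(p,cc,v0,zc);print('case axis',C)
o,d=ray(p,(st[k][0]+st[k][0]+st[k][2]-1)/2,v0)
o2=np.array([o[0]-C[0],o[2]-zc]);d2=np.array([d[0],d[2]])/np.hypot(d[0],d[2])
b=o2@d2;t=-b-np.sqrt(b*b-(o2@o2-.012**2));q=o2+t*d2;print('plate angle to +x deg',np.degrees(np.arctan2(q[0],q[1])))
E
python3 pl.py; python3 - <<'E'
from h import *
for n in ('scene','side'):
    a=cv2.imread(f'pics/{n}0.png').astype(int);b=capture(n).astype(int)
    for t in ('wood_case','bronze_thimble','bisque_thimble','turtle','pear_weight','reel'):
        r=silhouettes(n,t)
        if r: m=r[0]['pixels'];print(n,t,round(r[0]['score'],2),r[0]['box'],'diff',np.abs(a-b)[m].mean().round(1))
E
```

```text
plate [ 312   10   32   72 1906] [327.54407135  45.1227702 ]
0.68 case cols 291 355
case axis [0.47418194 0.18406661 0.17495573]
plate angle to +x deg 7.025814637825603
scene wood_case 0.68 [319.8, 274.0, 28.9, 25.6] diff 7.4
scene bronze_thimble 0.51 [225.1, 239.8, 5.0, 12.4] diff 3.3
scene bisque_thimble 0.37 [374.7, 286.1, 10.2, 7.9] diff 6.0
scene turtle 0.6 [195.8, 196.9, 21.1, 21.9] diff 4.1
scene pear_weight 0.77 [417.1, 280.6, 16.5, 22.3] diff 4.0
scene reel 0.53 [211.4, 165.4, 9.8, 13.9] diff 4.9
side wood_case 0.65 [251.4, 245.6, 9.1, 30.1] diff 11.3
side bisque_thimble 0.5 [271.3, 289.6, 7.0, 11.2] diff 8.7
side turtle 0.54 [265.6, 136.6, 17.1, 16.3] diff 5.4
side pear_weight 0.67 [299.7, 316.1, 21.2, 23.1] diff 5.8
```

```bash
python3 -m inch '[[[0,0,0,0,2.4],[0,0,0,0,2.4],[0,0,0,0,2.4],[0,0,0,0,2.4],[0,0,0,0,2.4],[0,0,0,0,2.4],[0,0,0,0,2.4],[0,0,0,0,2.4],[0,0,0,0,2.4],[0,0,0,0,2.4],[0,0,0,0,2.4],[0,0,0,0,2.4]]]'; python3 pl.py && python3 -c "
from rig import workorder; print(workorder.close_job())"
```

```text
time_s: 16.05
tool_pos: [0.4737, 0.087, 0.1863]
tcp_rot: [[1.0, -0.0, -0.0], [-0.0, -1.0, 0.0], [-0.0, -0.0, -1.0]]
ft_force: [0.1, -0.1, -1.1]
width: 0.0346
plate [ 312   10   32   72 1899] [327.51079516  45.10900474]
0.94 case cols 290 354
case axis [0.47399643 0.18404754 0.17528817]
plate angle to +x deg 8.755781922969431
the job is handed in; nothing more can be done
None
```

I rolled the needle case about 16 mm towards the robot until its name-plate faced up. I then picked up the spring tongs, closed the cork tips on the case at 25 N and lifted it. The job was handed in at about 16 s of the 51 s allowed, with the case held there.

- **Lift:** the case hung about 13 cm above the shelf, and its position had not shifted over the last second of holding.
- **Grip:** the opening stayed at 34.6 mm, and the wrist pictures show only the tongs touching the case.
- **Name-plate:** it faces up but is not perfectly centred. It was about 3–4° from vertical after rolling. Two checks of the held case gave 7° and 9°, so closing the tongs turned it a few degrees; I left it there.
- **Other pieces:** I saw no sign of movement in any of them. The scene camera found all six; the side camera missed the bronze thimble and the reel.
- **Unplanned contact:** the tool read about 7.5 N upward while closing on the tongs, and about 5 N while closing on the case. The first was probably the fingertips brushing the glass; both are well under the limits.

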